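# Make a returned battery pack safe and shut its transport case

## Task

Get the returned battery pack ready to ship: push its terminal cover along the rails until it is fully home against the shoulder, then swing the case's lid down gently, without slamming it, until the two halves meet rim to rim all round, and then slide the lock on the lid's ledge fully across to its far end stop. Leave the two loose battery packs beside the case where they are.

Things in the scene. Friction and masses are not known exactly. Their poses are not given: they have to be found in the camera images.
- case: Lower half of a dark grey plastic clamshell case, held fast on a 4 mm tacky mat. Origin on the bench under the shell's centre; z up, +x to the hinge side, -x to the front, y along the hinge. Shell x -60 to +60 mm, y -100 to +100 mm, rim 50 mm above the bench, walls 4 mm. In front, x -96 to -60 mm, is an 8 mm thick ledge, top at rim height, with two keyhole slots for the lock's feet
- pack: Black battery pack, 74 x 130 mm, fixed in the case's nest with its length along case y. Origin under its centre, 8 mm above the bench, at case x = -8 mm; axes as the case's. Above the bench: housing top 62 mm, rails on it 72 mm, with brass terminals near the +y end; a 60 mm wide shoulder across the +y end, top 78 mm, which the cover meets when home
- cover (a joint): Sliding of the terminal cover along case +y, in m: 0 drawn back, 0.050 fully home against its stop, terminals covered. Starts from 0 to 0.020. Needs about 3 N and stays where it is left
- cover_rib (a point): Terminal cover: middle of the top edge of its rear (-y) end face. Grey channel 62 mm wide (case x), 70 mm long (case y), over the pack's rails, 63 to 79 mm above the bench; at its rear end a thumb rib, 50 mm wide and 10 mm thick, stands up to 88 mm. Rear face of cover and rib is flat, upright, from this point down; push it to case +y on its upper 12 mm: behind it the rails come to 73 mm
- lid (a joint): Opening of the lid in rad: 0 shut, rims touching; starts from 1.60 to 1.85, a little past upright, leaning away from the front. Limit 1.9. The hinge is stiff (0.42 N m): the lid stays where it is left, does not fall, and must be pushed all the way down: up to 7 N at 60 mm from the hinge, 5 N at 90 mm
- lid_hinge (a point): Middle of the lid's hinge line: case x = +60 mm, y = 0, 50 mm above the bench; fixed to the case. The line runs along case y. Opening turns the lid about case +y: its front edge rises and swings over to +x
- lid_top (a point): Centre of the lid's outer face, 60 mm from the hinge line along the lid and 45 mm out from the rim plane. Axes of the lid: z out of this face (up when shut, away from the front when open), -x from hinge to front edge. The lid is a shell 120 (x) x 200 x 45 mm deep; face flat but for 2 mm ribs; when shut 95 mm above the bench. Pushed from behind on this face it swings over and down
- lid_front (a point): Middle of the lid's front edge, at the rim plane: outer edge of a ledge 8 mm thick and 36 mm wide (case x -96 to -60 mm when shut) that runs along the lid's front and carries the lock. 156 mm from the hinge line
- lock (a joint): Sliding of the lock along case +y on the lid's ledge, in m: 0 open, 0.045 locked, at its far end stop. Starts from 0 to 0.006. Needs about 2.5 N, stays where left. Its two T-feet drop through the keyholes of the lower ledge only while it is below about 0.010 (the lid cannot shut otherwise), and slide under the ledge only with the lid right down
- lock_grip (a point): Centre of the top of the lock's upright black grip, 18 (case x) x 32 (case y) x 28 mm tall, on a plate 84 mm long. Lid shut: grip top 91 mm above the bench, plate 63, guides 65, and end stops of the track (65 to 73 mm either side of the case's middle) 67 mm. It is 79 mm in front of the case's centre, its side 10 mm from the lid's front wall. Push its -y end to case +y
- stem_pack: Bystander: loose black battery pack 74 x 100 x 40 mm with an upright stem to 90 mm, beyond the +y end of the case. Origin under its centre
- slide_pack: Bystander: loose yellow and black battery pack 74 x 112 mm, 64 mm tall, beyond the -y end of the case. Origin under its centre

How it is judged (in metres and radians):
On the way, in this order (a step that is already met when the one before it is completed fails the run):
1. the terminal cover is home against its stop, the lid still open (value of joint cover above 0.047 m and value of joint lid above 0.5 rad), for 0.2 s.
2. the lid is shut, rim to rim (value of joint lid below 0.02 rad), for 0.2 s.
3. the lock is at its far end stop (value of joint lock above 0.042 m), for 0.2 s.
At the end, for the whole second after the job is handed in: The terminal cover is within 3 mm of its stop, the lid is shut to within 0.02 rad (3 mm at its front edge) and the lock is within 3 mm of its far end stop (value of joint cover above 0.047 m and value of joint lid below 0.02 rad and value of joint lock above 0.042 m); the robot touches nothing.
It fails at once if the lid is slammed: it comes down the last 0.3 rad at more than 2 rad/s (value of joint lid below 0.3 rad and velocity of joint lid below -2 rad/s).
It fails at once if one of the two loose packs beside the case is pushed more than 30 mm (distance of any of stem_pack, slide_pack from where it was at the start of the episode above 0.03 m).
It also fails if it takes over 59 s, if anything falls off the work surface, if the arm or the gripper's body presses on something with over 40 N, if the wrist force passes 120 N, or if a joint passes its speed limit or range.

## Robot

A 7-joint arm with a two-finger parallel gripper is mounted at the origin on the work surface. World frame = base frame: x ahead of the robot, y to its left, z up, the work surface at z = 0. Lengths are in mm, angles in rad, forces in N, time in s.
With the tool pointing down it reaches from about 400 to 850 mm from the base axis. Payload 6.9 kg.
Tool frame: the origin (TCP) lies between the finger pads; the fingertips stand 22 mm ahead of it and the grasp point (between the pads) lies 3 mm ahead of it (r.tips_ahead is the distance from the TCP to the fingertips, in mm); z points along the fingers, y is the direction in which the jaws open and shut (so a half turn about z gives the same grasp; the last joint's range is limited). The gripper opens to 85 mm and grips with 20 to 120 N. Pads are 22 mm wide; open, the fingers measure 114 mm over their backs; the gripper's body (76 mm by 85 mm) begins 54 mm behind the grasp point. The pads swing forward as they close: fully open they stand 13 mm farther back than shut.
Start: joints at [-1.22, 0.507, -0.238, 1.5, 0.126, 1.149, -0.155], TCP at [151.497, 606.351, 253.275] pointing down, gripper open.
Joint ranges: [-3.08, 3.08], [-0.24, 2.05], [-1.43, 1.35], [0, 2.5], [-1.52, 4.66], [0.17, 1.96], [-2.89, 2.89]. Speed limits (rad/s): [2.39, 2.39, 3.14, 3.14, 3.14, 3.14, 3.14].

## Interface

Orientations are given as a rotation vector (axis times angle).
In Python, from rig import r gives the robot as it stands.
- The arm moves only by the tool jog_arm, never from a script. Its argument "commands" is a list of rows, each an object of numbers: "x", "y", "z": the shift along the world's x, y, z in m; "wx", "wy", "wz": the turn, a rotation vector about the world's x, y, z in degrees; "hand": the closure, from -1 (fully open) to 1 (shut). A call has 1 to 12 rows; each row is the pose to reach, as a shift and turn from the pose measured when the call began; what a row does not reach only later rows make up. A row lasts 1/10 s, in which the tool goes at most 50 mm and 8.59 degrees, less where a joint would pass 70% of its speed; a pose out of reach is approached as far as the arm can. A call with a gripper value outside its range is refused whole. The fingers move at their own pace and stop on an object; "squeeze" is the grip in N (left out, the last holds). Time passes only in rows, so rows that repeat a pose let the fingers close. It gives the time, the measured TCP pose, the force and the opening at its end, in the units of the state.
- r.get_obs(): the state, without advancing time (a new reading comes with each control period).
- r.camera(name): name is "side" or "top" or "wrist"; returns a dict with "pixels" (384x512x3 uint8, red, green, blue), "depth" (384x512 float32, mm along the optical axis (not along the pixel's ray), 0 where there is no reading), "fx", "fy", "cx", "cy" (pixels), "extrinsics" (4x4, takes a point from world to camera coordinates). Camera axes: x right, y up, looking along -z (the intrinsics and any distortion apply to the point x, -y, -z); pixel columns grow to the right and rows downward; lengths in mm; the calibration is good to about 2 mm. The wrist camera is an equidistant fisheye: a pixel r from the principal point sees the ray r / f radians off the axis. A picture is of the moment at which its call begins.
- r.job_done(): hands the job in, once; it reports no verdict.
Trained networks look in a picture, given as the dict that the camera call returned (one of the last four; its "shot" number tells which), for a name from the list of things; names that differ only in an ending like _2 or _b are one class to them, and where a whole thing is asked for, a point or a joint stands for the part that bears it (a point fixed in the world has none). Each returns a list of dicts, best first, with "score" (0 to 1); they miss things now and then, are a little off and sometimes report something else, mostly with a low value. They report only what shows in the picture. A call takes as long as a camera call.
- r.boxes_of(label, picture): "at" ([x, y, z] in mm, in world coordinates, good to about 4 mm: the middle of the surface that is visible of it).
- r.masks_of(label, picture): "region" (384x512 bool, what is visible of it).
- r.pinpoint(label, picture): "at" ([x, y, z] in mm, in world coordinates, good to about 4 mm: a listed point, or the origin of a listed thing).
The state is a dict: "t": time; "joints": joint angles; "joint_velocities": joint speeds; "effort": joint torques, N m; "tool_pos": TCP position; "ee_rot": TCP orientation; "wrist_force": force on the tool from outside, world axes, zero at the start; "torque": the same for the moment, N m; "grip_width": opening from 0.0 (shut) to 1.0 (fully open).
Only numpy, scipy, OpenCV 4.12 (cv2) and the standard library are available. Lean on these libraries where they do the work, as an engineer would, in place of code of your own. Each camera call takes 0.05 s, during which the arm holds its last target. There are 200 camera calls.

## Working session

There is one attempt and no reset: what is moved stays moved. The work goes in short steps, Python scripts to look and compute and a tool call to move; the robot and the scene stay as the last step left them, time stands still between calls to the robot, and variables do not carry over. Pictures are saved under pics/ and viewed, about 8 in all and at most 12, crops included, and the job is handed in when it is done.

Besides the shell and the picture viewer there is one more tool, called after ">>>" by a JSON object that holds its "fn" and its "kwargs", one argument or row to a line. jog_arm: Moves the arm, as the interface text tells. Its arguments: {"type":"object","properties":{"commands":{"type":"array"},"squeeze":{"type":"number"}},"required":["commands"]}

```bash
mkdir -p pics
cat > h.py <<'E'
from rig import r
import numpy as np, cv2
def save(name,p): cv2.imwrite(f"pics/{name}.png",p["pixels"][:,:,::-1])
def st():
    o=r.get_obs(); print("t",round(o["t"],2),"pos",np.round(o["tool_pos"],1),"rot",np.round(o["ee_rot"],3),"F",np.round(o["wrist_force"],1),"grip",round(o["grip_width"],2))
E
python3 - <<'E'
from h import *
st()
ims=[]
for c in ("side","top"):
    p=r.camera(c); ims.append(p["pixels"])
    for l in ["case","pack","cover_rib","lid_hinge","lid_top","lid_front","lock_grip","stem_pack","slide_pack"]:
        print(c,l,[(np.round(d["at"]).tolist(),round(d["score"],2)) for d in r.pinpoint(l,p)[:2]])
im=np.vstack(ims); im=np.hstack(ims)
cv2.imwrite("pics/a.png",cv2.resize(im[:,:,::-1],(800,300)))
E
```

```text
t 0.0 pos [151.4 605.9 252.4] rot [-3.840e-01 -3.118e+00  3.000e-03] F [-0.3 -0.9 -0.6] grip 1.0
side case [([505.0, -127.0, -0.0], 0.56)]
side pack [([493.0, -122.0, 4.0], 0.72)]
side cover_rib [([498.0, -181.0, 86.0], 0.86)]
side lid_hinge [([567.0, -126.0, 54.0], 0.67)]
side lid_top [([623.0, -126.0, 107.0], 0.76)]
side lid_front [([597.0, -124.0, 205.0], 0.96)]
side lock_grip [([631.0, -144.0, 182.0], 0.83)]
side stem_pack [([513.0, 82.0, -2.0], 0.86)]
side slide_pack []
top case [([505.0, -121.0, 3.0], 0.62)]
top pack [([496.0, -125.0, 4.0], 0.71), ([632.0, -147.0, 180.0], 0.61)]
top cover_rib [([495.0, -175.0, 89.0], 0.7), ([517.0, 81.0, 0.0], 0.29)]
top lid_hinge [([567.0, -127.0, 49.0], 0.9)]
top lid_top [([618.0, -126.0, 100.0], 0.59)]
top lid_front [([591.0, -125.0, 201.0], 0.74), ([565.0, -126.0, 50.0], 0.22)]
top lock_grip [([632.0, -146.0, 178.0], 0.62)]
top stem_pack [([517.0, 82.0, -1.0], 0.72)]
top slide_pack [([460.0, -341.0, 1.0], 0.57)]
```

View pics/a.png

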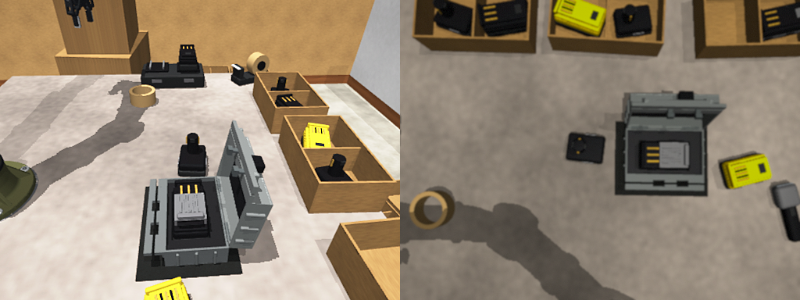

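Both views agree: the case is near (505, -125) with its axes nearly along the world's. The lid leans back at about 1.74 rad, the lock grip is at about y -145 (open end), and the loose packs lie at either end. Next I'll measure the case's yaw.

```bash
cat >> h.py <<'E'
def cloud(p):
    v,u=np.mgrid[0:384,0:512]; d=p["depth"]
    X=np.stack([(u-p["cx"])/p["fx"]*d,-(v-p["cy"])/p["fy"]*d,-d,np.ones_like(d)],-1)
    W=X@np.linalg.inv(p["extrinsics"]).T
    W[d==0]=np.nan; return W[...,:3]
E
python3 - <<'E'
from h import *
p=r.camera("top"); W=cloud(p)
x,y,z=W[...,0],W[...,1],W[...,2]
print("fx",p["fx"])
m=(x>380)&(x<580)&(y>-260)&(y<10)&(z>42)&(z<58)
print("rim",m.sum(),cv2.minAreaRect(W[m][:,:2].astype(np.float32)))
m=(x>380)&(x<700)&(y>-260)&(y<10)&(z>110)
print("lid",m.sum(),cv2.minAreaRect(W[m][:,:2].astype(np.float32)))
m=(x>460)&(x<530)&(y>-230)&(y<-60)&(z>82)&(z<95)
print("rib",m.sum(),cv2.minAreaRect(W[m][:,:2].astype(np.float32)), np.median(W[m][:,2]))
m=(x>460)&(x<530)&(y>-230)&(y<-60)&(z>75)&(z<95)
print("cover",m.sum(),cv2.minAreaRect(W[m][:,:2].astype(np.float32)))
for l in ["lock_grip","cover_rib","slide_pack","stem_pack"]:
    k=r.masks_of(l,p)
    if k:
        q=W[k[0]["region"]]; q=q[~np.isnan(q[:,0])]; print(l,k[0]["score"],np.round(np.percentile(q,[2,98],axis=0)))
E
```

```text
fx 420.8623466585662
rim 3168 ((494.01263427734375, -126.71011352539062), (171.95379638671875, 209.12210083007812), 0.008157222531735897)
lid 3353 ((599.2345581054688, -124.00382232666016), (61.80401611328125, 204.77273559570312), 0.09517472237348557)
rib 164 ((496.0913391113281, -144.24659729003906), (47.935096740722656, 66.58782196044922), 1.02986741065979) 86.75519027770417
cover 1293 ((496.08837890625, -122.34347534179688), (60.117408752441406, 118.05155944824219), 1.1057751178741455)
lock_grip 0.67 [[ 569. -177.  165.]
 [ 628. -105.  196.]]
cover_rib 0.67 [[ 467. -176.   76.]
 [ 526. -110.   89.]]
slide_pack 0.82 [[ 419. -388.   16.]
 [ 500. -283.   64.]]
stem_pack 0.98 [[475.  30.  18.]
 [547. 122.  91.]]
```

>>> {"fn": "jog_arm", "kwargs": {
  "commands": [
    {"x": 0.05, "y": -0.05, "z": 0.03, "wz": 7, "hand": 1},
    {"x": 0.08, "y": -0.1, "z": 0.05, "wz": 14, "hand": 1},
    {"x": 0.11, "y": -0.15, "z": 0.05, "wz": 14, "hand": 1},
    {"x": 0.14, "y": -0.2, "z": 0.05, "wz": 14, "hand": 1}
  ],
  "squeeze": 60
}}

```text
validation failed for argument at $.co...
```

>>> {"fn": "jog_arm", "kwargs": {
  "commands": [
    {"x": 0.05, "y": -0.05, "z": 0.03, "wx": 0.0, "wy": 0.0, "wz": 7.0, "hand": 1.0},
    {"x": 0.08, "y": -0.1, "z": 0.05, "wx": 0.0, "wy": 0.0, "wz": 14.0, "hand": 1.0},
    {"x": 0.11, "y": -0.14, "z": 0.05, "wx": 0.0, "wy": 0.0, "wz": 14.0, "hand": 1.0},
    {"x": 0.14, "y": -0.18, "z": 0.05, "wx": 0.0, "wy": 0.0, "wz": 14.0, "hand": 1.0}
  ],
  "squeeze": 60
}}

```text
t: 1.65
tool_pos: [270.9, 454.3, 302.0]
ee_rot: [-0.0, 3.141, 0.003]
wrist_force: [1.2, 0.9, -0.2]
grip_width: 0.331
```

>>> {"fn": "jog_arm", "kwargs": {
  "commands": [
    {"x": 0.02, "y": -0.045, "z": 0.0, "hand": 1.0},
    {"x": 0.04, "y": -0.09, "z": 0.0, "hand": 1.0},
    {"x": 0.06, "y": -0.135, "z": 0.0, "hand": 1.0},
    {"x": 0.08, "y": -0.18, "z": 0.0, "hand": 1.0},
    {"x": 0.1, "y": -0.225, "z": 0.0, "hand": 1.0},
    {"x": 0.12, "y": -0.27, "z": 0.0, "hand": 1.0},
    {"x": 0.14, "y": -0.315, "z": 0.0, "hand": 1.0},
    {"x": 0.16, "y": -0.36, "z": 0.0, "hand": 1.0},
    {"x": 0.18, "y": -0.405, "z": 0.0, "hand": 1.0},
    {"x": 0.2, "y": -0.45, "z": 0.0, "hand": 1.0},
    {"x": 0.21, "y": -0.495, "z": 0.0, "hand": 1.0},
    {"x": 0.225, "y": -0.54, "z": 0.0, "hand": 1.0}
  ]
}}

```text
validation failed for argument at $.co...
```

>>> {"fn": "jog_arm", "kwargs": {
  "commands": [
    {"x": 0.02, "y": -0.045, "z": 0.0, "wx": 0.0, "wy": 0.0, "wz": 0.0, "hand": 1.0},
    {"x": 0.04, "y": -0.09, "z": 0.0, "wx": 0.0, "wy": 0.0, "wz": 0.0, "hand": 1.0},
    {"x": 0.06, "y": -0.135, "z": 0.0, "wx": 0.0, "wy": 0.0, "wz": 0.0, "hand": 1.0},
    {"x": 0.08, "y": -0.18, "z": 0.0, "wx": 0.0, "wy": 0.0, "wz": 0.0, "hand": 1.0},
    {"x": 0.1, "y": -0.225, "z": 0.0, "wx": 0.0, "wy": 0.0, "wz": 0.0, "hand": 1.0},
    {"x": 0.12, "y": -0.27, "z": 0.0, "wx": 0.0, "wy": 0.0, "wz": 0.0, "hand": 1.0},
    {"x": 0.14, "y": -0.315, "z": 0.0, "wx": 0.0, "wy": 0.0, "wz": 0.0, "hand": 1.0},
    {"x": 0.16, "y": -0.36, "z": 0.0, "wx": 0.0, "wy": 0.0, "wz": 0.0, "hand": 1.0},
    {"x": 0.18, "y": -0.405, "z": 0.0, "wx": 0.0, "wy": 0.0, "wz": 0.0, "hand": 1.0},
    {"x": 0.2, "y": -0.45, "z": 0.0, "wx": 0.0, "wy": 0.0, "wz": 0.0, "hand": 1.0},
    {"x": 0.21, "y": -0.495, "z": 0.0, "wx": 0.0, "wy": 0.0, "wz": 0.0, "hand": 1.0},
    {"x": 0.225, "y": -0.54, "z": 0.0, "wx": 0.0, "wy": 0.0, "wz": 0.0, "hand": 1.0}
  ]
}}

```text
t: 2.85
tool_pos: [495.9, -87.6, 302.2]
ee_rot: [-0.0, 3.14, 0.003]
wrist_force: [0.8, 0.1, 0.3]
grip_width: 0.002
```

>>> {"fn": "jog_arm", "kwargs": {
  "commands": [
    {"x": 0.0, "y": -0.045, "z": 0.0, "wx": 0.0, "wy": 0.0, "wz": 0.0, "hand": 1.0},
    {"x": 0.0, "y": -0.09, "z": 0.0, "wx": 0.0, "wy": 0.0, "wz": 0.0, "hand": 1.0},
    {"x": 0.0, "y": -0.13, "z": -0.02, "wx": 0.0, "wy": 0.0, "wz": 0.0, "hand": 1.0},
    {"x": 0.0, "y": -0.13, "z": -0.06, "wx": 0.0, "wy": 0.0, "wz": 0.0, "hand": 1.0},
    {"x": 0.0, "y": -0.13, "z": -0.1, "wx": 0.0, "wy": 0.0, "wz": 0.0, "hand": 1.0},
    {"x": 0.0, "y": -0.13, "z": -0.14, "wx": 0.0, "wy": 0.0, "wz": 0.0, "hand": 1.0},
    {"x": 0.0, "y": -0.13, "z": -0.18, "wx": 0.0, "wy": 0.0, "wz": 0.0, "hand": 1.0},
    {"x": 0.0, "y": -0.13, "z": -0.2, "wx": 0.0, "wy": 0.0, "wz": 0.0, "hand": 1.0},
    {"x": 0.0, "y": -0.13, "z": -0.2, "wx": 0.0, "wy": 0.0, "wz": 0.0, "hand": 1.0}
  ]
}}

```text
t: 3.75
tool_pos: [494.3, -216.7, 99.5]
ee_rot: [0.001, -3.138, -0.006]
wrist_force: [-0.8, -0.3, 0.1]
grip_width: 0.003
```

Run:
```python
from h import *
st(); p=r.camera("side"); save("b",p)
for l in ["cover_rib","lid_hinge","lid_front","lid_top","lock_grip"]:
    print(l,[(np.round(d["at"]).tolist(),round(d["score"],2)) for d in r.pinpoint(l,p)[:1]])
```

```text
t 3.75 pos [ 494.3 -216.7   99.5] rot [ 1.000e-03 -3.138e+00 -6.000e-03] F [-0.8 -0.3  0.1] grip 0.0
cover_rib [([497.0, -180.0, 86.0], 0.88)]
lid_hinge [([566.0, -127.0, 52.0], 0.86)]
lid_front [([597.0, -123.0, 207.0], 0.94)]
lid_top [([620.0, -126.0, 101.0], 0.67)]
lock_grip [([633.0, -142.0, 184.0], 0.93)]
```

View pics/b.png

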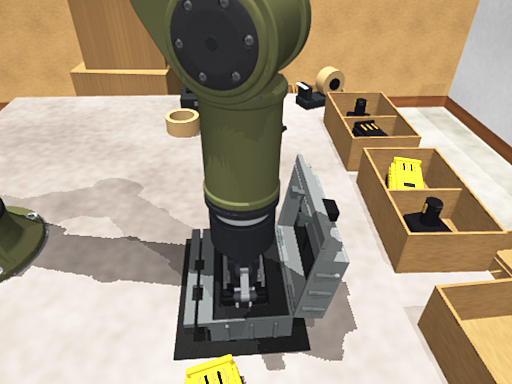

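The closed fingers stand behind the cover at about pixel (245, 285), clear of the slide pack (215, 370). Tip height is 77.5 mm, as planned, so I'll push +y.

>>> {"fn": "jog_arm", "kwargs": {
  "commands": [
    {"x": 0.002, "y": 0.01, "z": 0.001, "wx": 0.0, "wy": 0.0, "wz": 0.0, "hand": 1.0},
    {"x": 0.002, "y": 0.02, "z": 0.001, "wx": 0.0, "wy": 0.0, "wz": 0.0, "hand": 1.0},
    {"x": 0.002, "y": 0.028, "z": 0.001, "wx": 0.0, "wy": 0.0, "wz": 0.0, "hand": 1.0},
    {"x": 0.002, "y": 0.036, "z": 0.001, "wx": 0.0, "wy": 0.0, "wz": 0.0, "hand": 1.0},
    {"x": 0.002, "y": 0.044, "z": 0.001, "wx": 0.0, "wy": 0.0, "wz": 0.0, "hand": 1.0}
  ]
}}

```text
t: 4.55
tool_pos: [498.9, -173.9, 105.0]
ee_rot: [-0.0, 3.137, -0.001]
wrist_force: [0.0, -3.2, 1.2]
grip_width: -0.002
```

>>> {"fn": "jog_arm", "kwargs": {
  "commands": [
    {"x": 0.0, "y": 0.006, "z": 0.0, "wx": 0.0, "wy": 0.0, "wz": 0.0, "hand": 1.0},
    {"x": 0.0, "y": 0.012, "z": 0.0, "wx": 0.0, "wy": 0.0, "wz": 0.0, "hand": 1.0},
    {"x": 0.0, "y": 0.016, "z": 0.0, "wx": 0.0, "wy": 0.0, "wz": 0.0, "hand": 1.0}
  ]
}}

```text
t: 4.85
tool_pos: [498.9, -157.5, 105.0]
ee_rot: [-0.001, 3.137, -0.001]
wrist_force: [-0.1, -3.5, 1.7]
grip_width: 0.003
```

>>> {"fn": "jog_arm", "kwargs": {
  "commands": [
    {"x": 0.0, "y": 0.005, "z": -0.002, "wx": 0.0, "wy": 0.0, "wz": 0.0, "hand": 1.0},
    {"x": 0.0, "y": 0.01, "z": -0.002, "wx": 0.0, "wy": 0.0, "wz": 0.0, "hand": 1.0}
  ]
}}

```text
t: 5.05
tool_pos: [499.1, -147.5, 103.4]
ee_rot: [0.0, 3.136, -0.002]
wrist_force: [-1.7, -4.0, 6.0]
grip_width: 0.001
```

>>> {"fn": "jog_arm", "kwargs": {
  "commands": [
    {"x": 0.0, "y": 0.005, "z": 0.0, "wx": 0.0, "wy": 0.0, "wz": 0.0, "hand": 1.0},
    {"x": 0.0, "y": 0.008, "z": 0.0, "wx": 0.0, "wy": 0.0, "wz": 0.0, "hand": 1.0}
  ]
}}

```text
t: 5.25
tool_pos: [499.1, -145.9, 104.0]
ee_rot: [0.008, 3.134, -0.014]
wrist_force: [-2.0, -27.0, 0.5]
grip_width: -0.002
```

>>> {"fn": "jog_arm", "kwargs": {
  "commands": [
    {"x": 0.0, "y": 0.004, "z": 0.0, "wx": 0.0, "wy": 0.0, "wz": 0.0, "hand": 1.0},
    {"x": 0.0, "y": 0.006, "z": 0.0, "wx": 0.0, "wy": 0.0, "wz": 0.0, "hand": 1.0}
  ]
}}

```text
t: 5.45
tool_pos: [499.0, -145.8, 104.1]
ee_rot: [0.015, 3.132, -0.026]
wrist_force: [-1.0, -23.7, -2.3]
grip_width: -0.003
```

The cover stopped at TCP y -146, with force rising from 3.5 to 27 N after about 46 mm of travel. Backing off, lifting and checking.

>>> {"fn": "jog_arm", "kwargs": {
  "commands": [
    {"x": 0.0, "y": -0.02, "z": 0.0, "wx": 0.0, "wy": 0.0, "wz": 0.0, "hand": 1.0},
    {"x": 0.0, "y": -0.03, "z": 0.04, "wx": 0.0, "wy": 0.0, "wz": 0.0, "hand": 1.0},
    {"x": 0.0, "y": -0.03, "z": 0.085, "wx": 0.0, "wy": 0.0, "wz": 0.0, "hand": 1.0},
    {"x": 0.0, "y": -0.02, "z": 0.13, "wx": 0.0, "wy": 0.0, "wz": 0.0, "hand": 1.0},
    {"x": 0.0, "y": 0.02, "z": 0.155, "wx": 0.0, "wy": 0.0, "wz": 0.0, "hand": 1.0},
    {"x": 0.03, "y": 0.05, "z": 0.155, "wx": 0.0, "wy": 0.0, "wz": 0.0, "hand": 1.0},
    {"x": 0.07, "y": 0.08, "z": 0.155, "wx": 0.0, "wy": 0.0, "wz": 0.0, "hand": 1.0},
    {"x": 0.11, "y": 0.09, "z": 0.155, "wx": 0.0, "wy": 0.0, "wz": 0.0, "hand": 1.0},
    {"x": 0.15, "y": 0.09, "z": 0.155, "wx": 0.0, "wy": 0.0, "wz": 0.0, "hand": 1.0},
    {"x": 0.175, "y": 0.09, "z": 0.155, "wx": 0.0, "wy": 0.0, "wz": 0.0, "hand": 1.0},
    {"x": 0.175, "y": 0.09, "z": 0.155, "wx": 0.0, "wy": 0.0, "wz": 0.0, "hand": 1.0}
  ]
}}

```text
t: 6.55
tool_pos: [676.0, -53.7, 256.9]
ee_rot: [0.012, 3.134, -0.023]
wrist_force: [0.1, 0.1, -0.6]
grip_width: 0.001
```

Run:
```python
from h import *
st(); ims=[]
for c in ("side","top"):
    p=r.camera(c); ims.append(p["pixels"])
    for l in ["cover_rib","lid_front","lock_grip"]:
        print(c,l,[(np.round(d["at"]).tolist(),round(d["score"],2)) for d in r.pinpoint(l,p)[:1]])
    W=cloud(p); k=r.masks_of("cover_rib",p)
    if k: q=W[k[0]["region"]]; print(np.round(np.nanpercentile(q,[2,98],axis=0)))
cv2.imwrite("pics/c.png",np.hstack([ims[0][150:384,150:420],ims[1][80:314,200:470]])[:,:,::-1])
```

```text
t 6.55 pos [676.  -53.7 256.9] rot [ 0.012  3.134 -0.023] F [ 0.1  0.1 -0.6] grip 0.0
side cover_rib [([497.0, -142.0, 85.0], 0.57)]
side lid_front [([596.0, -124.0, 204.0], 0.96)]
side lock_grip [([632.0, -142.0, 185.0], 0.92)]
[[ 467. -142.   72.]
 [ 527.  -74.   88.]]
top cover_rib []
top lid_front []
top lock_grip []
[[394. -64.   1.]
 [623.  -3. 201.]]
```

View pics/c.png

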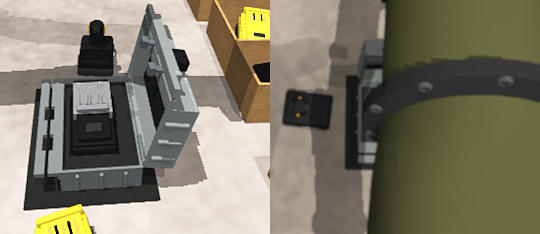

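The side picture shows the cover against the shoulder with its terminals hidden (crop pixel 92, 97). Rib y went from -180 to -142, the lid is still open at about 1.74 rad, and the lock grip is still at y -142. Next I'll lower the tool behind the lid.

>>> {"fn": "jog_arm", "kwargs": {
  "commands": [
    {"x": 0.0, "y": -0.004, "z": -0.035, "wx": 0.0, "wy": 0.0, "wz": 0.0, "hand": 1.0},
    {"x": 0.0, "y": -0.004, "z": -0.07, "wx": 0.0, "wy": 0.0, "wz": 0.0, "hand": 1.0},
    {"x": 0.0, "y": -0.004, "z": -0.093, "wx": 0.0, "wy": 0.0, "wz": 0.0, "hand": 1.0},
    {"x": 0.0, "y": -0.004, "z": -0.094, "wx": 0.0, "wy": 0.0, "wz": 0.0, "hand": 1.0},
    {"x": -0.012, "y": -0.004, "z": -0.094, "wx": 0.0, "wy": 0.0, "wz": 0.0, "hand": 1.0},
    {"x": -0.024, "y": -0.004, "z": -0.094, "wx": 0.0, "wy": 0.0, "wz": 0.0, "hand": 1.0}
  ]
}}

```text
t: 7.65
tool_pos: [650.1, -59.9, 166.9]
ee_rot: [0.015, 3.13, -0.026]
wrist_force: [-0.2, 0.1, 0.4]
grip_width: -0.0
```

>>> {"fn": "jog_arm", "kwargs": {
  "commands": [
    {"x": -0.008, "y": 0.0, "z": 0.0, "wx": 0.0, "wy": 0.0, "wz": 0.0, "hand": 1.0},
    {"x": -0.016, "y": 0.0, "z": 0.0, "wx": 0.0, "wy": 0.0, "wz": 0.0, "hand": 1.0},
    {"x": -0.024, "y": 0.0, "z": 0.0, "wx": 0.0, "wy": 0.0, "wz": 0.0, "hand": 1.0},
    {"x": -0.03, "y": 0.0, "z": 0.0, "wx": 0.0, "wy": 0.0, "wz": 0.0, "hand": 1.0}
  ]
}}

```text
t: 8.05
tool_pos: [624.4, -60.1, 170.7]
ee_rot: [0.015, 3.118, -0.026]
wrist_force: [7.1, -0.3, 6.6]
grip_width: -0.001
```

>>> {"fn": "jog_arm", "kwargs": {
  "commands": [
    {"x": -0.009, "y": 0.0, "z": 0.002, "wx": 0.0, "wy": 0.0, "wz": 0.0, "hand": 1.0},
    {"x": -0.019, "y": 0.0, "z": 0.004, "wx": 0.0, "wy": 0.0, "wz": 0.0, "hand": 1.0},
    {"x": -0.03, "y": 0.0, "z": 0.006, "wx": 0.0, "wy": 0.0, "wz": 0.0, "hand": 1.0},
    {"x": -0.04, "y": 0.0, "z": 0.006, "wx": 0.0, "wy": 0.0, "wz": 0.0, "hand": 1.0},
    {"x": -0.051, "y": 0.0, "z": 0.006, "wx": 0.0, "wy": 0.0, "wz": 0.0, "hand": 1.0}
  ]
}}

```text
t: 8.55
tool_pos: [575.9, -60.2, 179.6]
ee_rot: [0.015, 3.11, -0.027]
wrist_force: [3.0, -0.7, 6.6]
grip_width: 0.002
```

Run:
```python
from h import *
st(); p=r.camera("side"); save("d",p)
for l in ["lid_hinge","lid_front","lid_top","lock_grip"]:
    print(l,[(np.round(d["at"]).tolist(),round(d["score"],2)) for d in r.pinpoint(l,p)[:1]])
```

```text
t 8.55 pos [575.9 -60.2 179.6] rot [ 0.015  3.11  -0.027] F [ 3.  -0.7  6.6] grip 0.0
lid_hinge []
lid_front [([505.0, -124.0, 197.0], 0.92)]
lid_top [([583.0, -124.0, 121.0], 0.84)]
lock_grip [([548.0, -145.0, 200.0], 0.65)]
```

View pics/d.png

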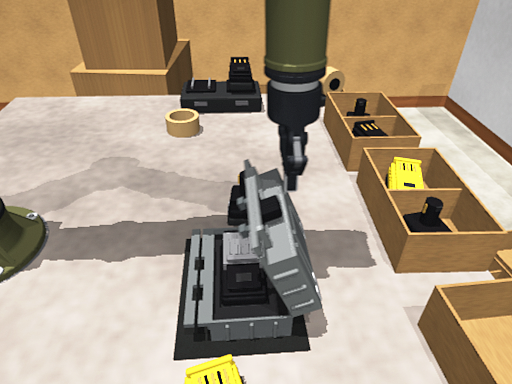

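The picture shows the lid tilted forward, with the finger on its back near pixel (293, 185). The lid_front estimate gives about 1.17 rad and the lock has not moved. I'll keep following the arc.

>>> {"fn": "jog_arm", "kwargs": {
  "commands": [
    {"x": -0.013, "y": 0.0, "z": 0.0, "wx": 0.0, "wy": 0.0, "wz": 0.0, "hand": 1.0},
    {"x": -0.024, "y": 0.0, "z": -0.002, "wx": 0.0, "wy": 0.0, "wz": 0.0, "hand": 1.0},
    {"x": -0.034, "y": 0.0, "z": -0.005, "wx": 0.0, "wy": 0.0, "wz": 0.0, "hand": 1.0},
    {"x": -0.044, "y": 0.0, "z": -0.009, "wx": 0.0, "wy": 0.0, "wz": 0.0, "hand": 1.0},
    {"x": -0.054, "y": 0.0, "z": -0.014, "wx": 0.0, "wy": 0.0, "wz": 0.0, "hand": 1.0},
    {"x": -0.063, "y": 0.0, "z": -0.02, "wx": 0.0, "wy": 0.0, "wz": 0.0, "hand": 1.0}
  ]
}}

```text
t: 9.4
tool_pos: [510.3, -60.2, 157.5]
ee_rot: [0.015, 3.117, -0.027]
wrist_force: [-0.6, -1.0, 3.5]
grip_width: -0.004
```

Run:
```python
from h import *
st(); p=r.camera("side")
for l in ["lid_hinge","lid_front","lid_top","lock_grip"]:
    print(l,[(np.round(d["at"]).tolist(),round(d["score"],2)) for d in r.pinpoint(l,p)[:1]])
```

```text
t 9.4 pos [510.3 -60.2 157.5] rot [ 0.015  3.117 -0.027] F [-0.6 -1.   3.5] grip -0.0
lid_hinge []
lid_front [([433.0, -126.0, 129.0], 0.59)]
lid_top [([537.0, -125.0, 118.0], 0.95)]
lock_grip [([465.0, -143.0, 158.0], 0.81)]
```

>>> {"fn": "jog_arm", "kwargs": {
  "commands": [
    {"x": -0.003, "y": 0.0, "z": -0.003, "wx": 0.0, "wy": 0.0, "wz": 0.0, "hand": 1.0},
    {"x": -0.006, "y": 0.0, "z": -0.006, "wx": 0.0, "wy": 0.0, "wz": 0.0, "hand": 1.0},
    {"x": -0.01, "y": 0.0, "z": -0.01, "wx": 0.0, "wy": 0.0, "wz": 0.0, "hand": 1.0},
    {"x": -0.013, "y": 0.0, "z": -0.014, "wx": 0.0, "wy": 0.0, "wz": 0.0, "hand": 1.0},
    {"x": -0.017, "y": 0.0, "z": -0.018, "wx": 0.0, "wy": 0.0, "wz": 0.0, "hand": 1.0},
    {"x": -0.02, "y": 0.0, "z": -0.022, "wx": 0.0, "wy": 0.0, "wz": 0.0, "hand": 1.0}
  ]
}}

```text
t: 10.25
tool_pos: [490.7, -60.1, 135.1]
ee_rot: [0.015, 3.117, -0.027]
wrist_force: [-0.3, 0.5, 2.5]
grip_width: -0.002
```

>>> {"fn": "jog_arm", "kwargs": {
  "commands": [
    {"x": -0.003, "y": 0.0, "z": -0.004, "wx": 0.0, "wy": 0.0, "wz": 0.0, "hand": 1.0},
    {"x": -0.006, "y": 0.0, "z": -0.008, "wx": 0.0, "wy": 0.0, "wz": 0.0, "hand": 1.0},
    {"x": -0.008, "y": 0.0, "z": -0.012, "wx": 0.0, "wy": 0.0, "wz": 0.0, "hand": 1.0},
    {"x": -0.01, "y": 0.0, "z": -0.015, "wx": 0.0, "wy": 0.0, "wz": 0.0, "hand": 1.0}
  ]
}}

```text
t: 10.65
tool_pos: [480.5, -60.1, 119.6]
ee_rot: [0.015, 3.117, -0.027]
wrist_force: [1.0, 0.3, 0.6]
grip_width: -0.0
```

>>> {"fn": "jog_arm", "kwargs": {
  "commands": [
    {"x": -0.001, "y": 0.0, "z": -0.003, "wx": 0.0, "wy": 0.0, "wz": 0.0, "hand": 1.0},
    {"x": -0.001, "y": 0.0, "z": -0.005, "wx": 0.0, "wy": 0.0, "wz": 0.0, "hand": 1.0}
  ]
}}

```text
t: 10.85
tool_pos: [479.6, -60.1, 116.6]
ee_rot: [0.015, 3.116, -0.026]
wrist_force: [-14.0, 2.1, 56.1]
grip_width: 0.002
```

>>> {"fn": "jog_arm", "kwargs": {
  "commands": [
    {"x": 0.0, "y": 0.0, "z": 0.001, "wx": 0.0, "wy": 0.0, "wz": 0.0, "hand": 1.0},
    {"x": 0.0, "y": 0.0, "z": 0.002, "wx": 0.0, "wy": 0.0, "wz": 0.0, "hand": 1.0},
    {"x": 0.0, "y": 0.0, "z": 0.03, "wx": 0.0, "wy": 0.0, "wz": 0.0, "hand": 1.0},
    {"x": 0.0, "y": -0.03, "z": 0.06, "wx": 0.0, "wy": 0.7, "wz": 0.0, "hand": 1.0},
    {"x": -0.01, "y": -0.07, "z": 0.06, "wx": 0.0, "wy": 1.4, "wz": 0.0, "hand": 1.0},
    {"x": -0.02, "y": -0.115, "z": 0.06, "wx": 0.0, "wy": 1.4, "wz": 0.0, "hand": 1.0},
    {"x": -0.04, "y": -0.15, "z": 0.06, "wx": 0.0, "wy": 1.4, "wz": 0.0, "hand": 1.0},
    {"x": -0.056, "y": -0.15, "z": 0.06, "wx": 0.0, "wy": 1.4, "wz": 0.0, "hand": 1.0}
  ]
}}

```text
t: 11.65
tool_pos: [422.0, -215.4, 176.3]
ee_rot: [0.026, 3.14, -0.031]
wrist_force: [-0.5, 0.5, 0.2]
grip_width: 0.001
```

Run:
```python
from h import *
st(); ims=[]
for c in ("side","wrist"):
    p=r.camera(c); ims.append(p["pixels"])
    for l in ["lid_front","lid_top","lock_grip","case"]:
        print(c,l,[(np.round(d["at"]).tolist(),round(d["score"],2)) for d in r.pinpoint(l,p)[:1]])
cv2.imwrite("pics/e.png",cv2.resize(np.hstack(ims)[:,:,::-1],(800,300)))
```

```text
t 11.65 pos [ 422.  -215.4  176.3] rot [ 0.026  3.14  -0.031] F [-0.5  0.5  0.2] grip 0.0
side lid_front [([409.0, -126.0, 51.0], 0.64)]
side lid_top [([507.0, -124.0, 95.0], 0.96)]
side lock_grip [([428.0, -145.0, 94.0], 0.68)]
side case [([502.0, -124.0, -1.0], 0.63)]
wrist lid_front [([409.0, -127.0, 48.0], 0.66)]
wrist lid_top [([507.0, -130.0, 99.0], 0.82)]
wrist lock_grip [([428.0, -146.0, 87.0], 0.74)]
wrist case [([505.0, -126.0, 2.0], 0.87)]
```

View pics/e.png

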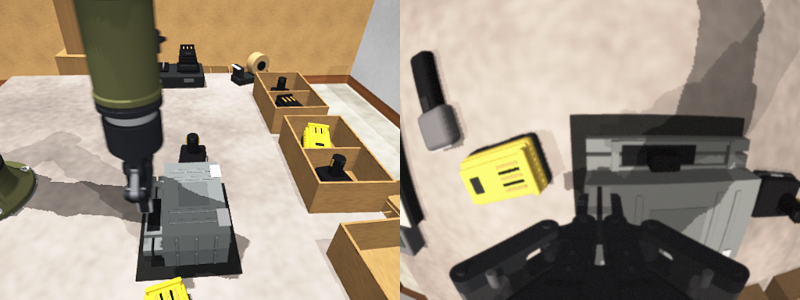

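The lid is shut: lid_front is at z 48–51, against 50 expected, and the top at 95. The lock grip (crop pixel 672, 160 in the wrist view) is at (427, -145), still open. I'll descend at its -y end and push.

>>> {"fn": "jog_arm", "kwargs": {
  "commands": [
    {"x": 0.003, "y": 0.0, "z": -0.03, "wx": 0.0, "wy": 0.0, "wz": 0.0, "hand": 1.0},
    {"x": 0.003, "y": 0.0, "z": -0.06, "wx": 0.0, "wy": 0.0, "wz": 0.0, "hand": 1.0},
    {"x": 0.003, "y": 0.005, "z": -0.077, "wx": 0.0, "wy": 0.0, "wz": 0.0, "hand": 1.0},
    {"x": 0.003, "y": 0.015, "z": -0.077, "wx": 0.0, "wy": 0.0, "wz": 0.0, "hand": 1.0},
    {"x": 0.003, "y": 0.025, "z": -0.077, "wx": 0.0, "wy": 0.0, "wz": 0.0, "hand": 1.0},
    {"x": 0.003, "y": 0.035, "z": -0.077, "wx": 0.0, "wy": 0.0, "wz": 0.0, "hand": 1.0}
  ]
}}

```text
t: 12.75
tool_pos: [428.0, -173.6, 100.5]
ee_rot: [0.012, 3.139, -0.027]
wrist_force: [-0.1, -2.4, 0.8]
grip_width: 0.003
```

>>> {"fn": "jog_arm", "kwargs": {
  "commands": [
    {"x": 0.0, "y": 0.008, "z": 0.0, "wx": 0.0, "wy": 0.0, "wz": 0.0, "hand": 1.0},
    {"x": 0.0, "y": 0.016, "z": 0.0, "wx": 0.0, "wy": 0.0, "wz": 0.0, "hand": 1.0},
    {"x": 0.0, "y": 0.024, "z": 0.0, "wx": 0.0, "wy": 0.0, "wz": 0.0, "hand": 1.0}
  ]
}}

```text
t: 13.05
tool_pos: [428.4, -149.3, 101.2]
ee_rot: [0.012, 3.137, -0.028]
wrist_force: [-0.4, -2.6, 1.9]
grip_width: 0.001
```

>>> {"fn": "jog_arm", "kwargs": {
  "commands": [
    {"x": 0.0, "y": 0.006, "z": 0.0, "wx": 0.0, "wy": 0.0, "wz": 0.0, "hand": 1.0},
    {"x": 0.0, "y": 0.012, "z": 0.0, "wx": 0.0, "wy": 0.0, "wz": 0.0, "hand": 1.0}
  ]
}}

```text
t: 13.25
tool_pos: [428.4, -136.9, 101.3]
ee_rot: [0.012, 3.137, -0.028]
wrist_force: [-0.1, -2.9, 0.1]
grip_width: 0.001
```

>>> {"fn": "jog_arm", "kwargs": {
  "commands": [
    {"x": 0.0, "y": 0.005, "z": 0.0, "wx": 0.0, "wy": 0.0, "wz": 0.0, "hand": 1.0},
    {"x": 0.0, "y": 0.01, "z": 0.0, "wx": 0.0, "wy": 0.0, "wz": 0.0, "hand": 1.0}
  ]
}}

```text
t: 13.45
tool_pos: [428.5, -130.4, 101.7]
ee_rot: [0.016, 3.135, -0.036]
wrist_force: [-3.5, -27.3, -0.7]
grip_width: 0.006
```

>>> {"fn": "jog_arm", "kwargs": {
  "commands": [
    {"x": 0.0, "y": 0.004, "z": 0.0, "wx": 0.0, "wy": 0.0, "wz": 0.0, "hand": 1.0},
    {"x": 0.0, "y": 0.006, "z": 0.0, "wx": 0.0, "wy": 0.0, "wz": 0.0, "hand": 1.0}
  ]
}}

```text
t: 13.65
tool_pos: [428.4, -130.2, 101.9]
ee_rot: [0.025, 3.134, -0.047]
wrist_force: [-2.9, -28.5, -4.8]
grip_width: -0.001
```

>>> {"fn": "jog_arm", "kwargs": {
  "commands": [
    {"x": 0.0, "y": -0.015, "z": 0.0, "wx": 0.0, "wy": 0.0, "wz": 0.0, "hand": 1.0},
    {"x": 0.0, "y": -0.03, "z": 0.02, "wx": 0.0, "wy": 0.0, "wz": 0.0, "hand": 1.0},
    {"x": 0.0, "y": -0.05, "z": 0.06, "wx": 0.0, "wy": 0.0, "wz": 0.0, "hand": 1.0},
    {"x": 0.0, "y": -0.08, "z": 0.1, "wx": 0.0, "wy": 0.0, "wz": 0.0, "hand": 1.0},
    {"x": 0.0, "y": -0.08, "z": 0.12, "wx": 0.0, "wy": 0.0, "wz": 0.0, "hand": 1.0}
  ]
}}

```text
t: 14.15
tool_pos: [429.1, -213.9, 225.3]
ee_rot: [0.032, 3.129, -0.051]
wrist_force: [-0.2, -0.5, -1.2]
grip_width: -0.002
```

Run:
```python
from h import *
st(); ims=[]
for c in ("side","wrist"):
    p=r.camera(c); ims.append(p["pixels"])
    for l in ["lid_front","lid_top","lock_grip","stem_pack","slide_pack"]:
        print(c,l,[(np.round(d["at"]).tolist(),round(d["score"],2)) for d in r.pinpoint(l,p)[:1]])
cv2.imwrite("pics/f.png",cv2.resize(np.hstack(ims)[:,:,::-1],(800,300)))
```

```text
t 14.15 pos [ 429.1 -213.9  225.3] rot [ 0.032  3.129 -0.051] F [-0.2 -0.5 -1.2] grip -0.0
side lid_front [([410.0, -124.0, 54.0], 0.64)]
side lid_top [([509.0, -127.0, 95.0], 0.82)]
side lock_grip []
side stem_pack [([512.0, 81.0, -2.0], 0.65)]
side slide_pack []
wrist lid_front [([406.0, -125.0, 47.0], 0.75)]
wrist lid_top [([504.0, -127.0, 99.0], 0.75)]
wrist lock_grip [([424.0, -107.0, 87.0], 0.71)]
wrist stem_pack [([513.0, 83.0, -1.0], 0.71)]
wrist slide_pack [([464.0, -336.0, 0.0], 0.96)]
```

View pics/f.png

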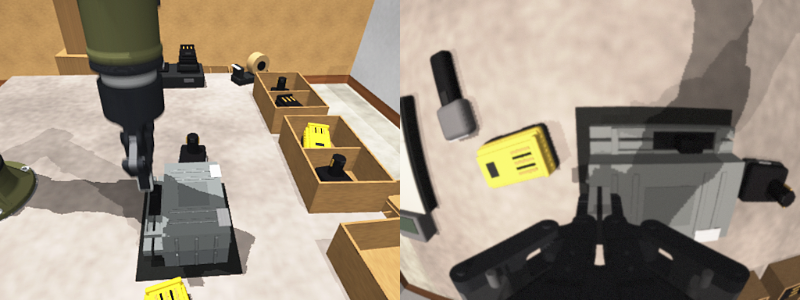

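The lock moved and hit something solid, but its measured y of -107 is short of the roughly -102 I expect. I'll take a closer look at the stop.

>>> {"fn": "jog_arm", "kwargs": {
  "commands": [
    {"x": 0.02, "y": 0.04, "z": -0.01, "wx": 0.0, "wy": 0.0, "wz": 0.0, "hand": 1.0},
    {"x": 0.04, "y": 0.08, "z": -0.02, "wx": 0.0, "wy": 0.0, "wz": 0.0, "hand": 1.0},
    {"x": 0.06, "y": 0.11, "z": -0.03, "wx": 0.0, "wy": 0.0, "wz": 0.0, "hand": 1.0},
    {"x": 0.06, "y": 0.11, "z": -0.03, "wx": 0.0, "wy": 0.0, "wz": 0.0, "hand": 1.0}
  ]
}}

```text
t: 15.15
tool_pos: [490.3, -94.3, 189.9]
ee_rot: [0.012, 3.135, -0.042]
wrist_force: [-1.3, -0.0, 0.4]
grip_width: 0.002
```

Run:
```python
from h import *
st(); p=r.camera("wrist")
g=r.pinpoint("lock_grip",p); print([(np.round(d["at"]).tolist(),round(d["score"],2)) for d in g[:1]])
im=p["pixels"][:,:,::-1][20:200,120:400]
cv2.imwrite("pics/g.png",cv2.resize(np.clip(im*1.8,0,255).astype(np.uint8),None,fx=2.8,fy=2.8,interpolation=cv2.INTER_CUBIC))
```

```text
t 15.15 pos [490.3 -94.3 189.9] rot [ 0.012  3.135 -0.042] F [-1.3 -0.   0.4] grip 0.0
[([425.0, -105.0, 89.0], 0.95)]
```

View pics/g.png

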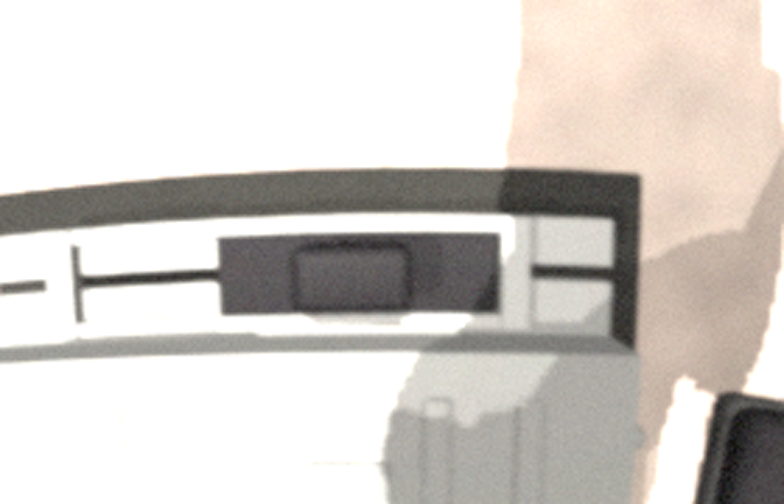

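The plate's +y end (crop x≈500) lies right against the 8 mm end stop (500–533 px at about 3.4 px/mm), with no visible gap. The robot is clear, so I'll hand in.

Run:
```python
from h import *
st(); print(r.job_done())
```

```text
t 15.25 pos [488.3 -99.1 190.8] rot [ 0.021  3.136 -0.046] F [-0.6 -0.7 -0.6] grip 0.0
the job is handed in; nothing more can be done
None
```

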